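# Find the hidden catch of the flatware case

### The arm

A 7-joint arm with a two-finger parallel gripper is mounted at the origin on a cart in front of the work surface, level with it; the furniture and walls round the work are solid. World frame = base frame: x ahead of the robot, y to its left, z up, the work surface at z = 0. Lengths are in mm, angles in rad, forces in N, time in s.
With the tool pointing down it reaches from about 400 to 850 mm from the base axis. Payload 4.4 kg.
Tool frame: the origin (TCP) lies midway between the tips of the shut fingers; the grasp point (between the pads) lies 19 mm behind it; z points along the fingers, x is the direction in which the jaws open and shut, and the axes are right-handed (so a half turn about z gives the same grasp; the last joint's range is limited). The gripper opens to 94 mm and grips with 3 to 60 N. Pads are 16 mm wide; open, the fingers measure 119 mm over their backs; the gripper's body (75 mm by 177 mm) begins 78 mm behind the grasp point.
Start: joints at [-1.227, 0.628, 0.038, 1.517, -0.027, 0.996, -0.02], TCP at [258.954, 596.205, 205.478] pointing down, gripper open.
Joint ranges: [-3.06, 3.06], [-0.37, 2.12], [-1.25, 1.32], [0.18, 2.47], [-1.1, 4.24], [0.23, 1.98], [-2.94, 2.94]. Speed limits (rad/s): [2.57, 2.57, 3.14, 3.14, 3.14, 3.14, 3.14].

### API

Orientations are given as a rotation vector (axis times angle).
In Python, from bench import env gives the robot as it stands. The module is installed in compiled form; this text tells all that it offers. Calls block until the motion is done:
- env.move_ptp(position, orientation): joint-space move of the TCP to a pose.
- env.move_l(position, rot=None, rate=150): straight line of the TCP; rot=None keeps the orientation; rate is the mean speed in mm/s.
- env.move_joints(angles): joint-space move.
- env.gripper_open() and env.clamp(grip_force=None): open the fingers fully, or close them until they stop; grip_force is the grip in N (None keeps the last).
- env.hold(seconds).
- env.ik(position, orientation): joint angles nearest the present ones, or None.
- env.state(): the state.
- env.grab_frame(name): name is "scene" or "top" or "wrist"; returns the picture (384x512x3 uint8, red, green, blue); there is no depth.
- env.calibration(name): a dict with "vfov" (degrees; the focal length in pixels is half the picture's height over the tangent of half this angle, whatever the lens; pixels are square), "cx", "cy" (the principal point, pixels), "R" (3x3) and "t" (3): a world point X has camera coordinates R X + t. Camera axes: x right, y down, z forward; pixel columns grow to the right and rows downward; lengths in mm; the calibration is good to about 2 mm. A picture is of the moment at which its call begins: read the wrist's pose just before it. calibration takes no time and is no camera call; for the wrist camera it gives the pose at the moment of the call.
A pose or a line that the arm cannot do raises env.MotionError and nothing moves.
- env.close_job(): hands the job in, once; it reports no verdict.
The state is a dict: "time": time; "joint_positions": joint angles; "qd": joint speeds; "joint_torque": joint torques, N m; "tcp_pos": TCP position; "orientation": TCP orientation; "force": force on the tool from outside, world axes, zero at the start; "moment": the same for the moment, N m; "width": opening from 0.0 (shut) to 1.0 (fully open).
Only numpy, scipy, OpenCV 4.12 (cv2) and the standard library are available. Lean on these libraries where they do the work, as an engineer would, in place of code of your own. Each camera call takes 0.05 s, during which the arm holds its last target. There are 200 camera calls.

### The job

The drawer of the flatware case has no handle; a concealed catch lets it out: one of the eight identical inlaid squares on the case's top is a push button, flush with its neighbours, and sight does not tell which. Feel over the squares with the fingertips, pressing one after another, until you find the one that gives; press it down until the drawer springs out, then let go and draw back, leaving the drawer open. Grasp and lift nothing, and leave the wine glass, the shaker and the egg cup standing where they are.

Things in the scene. Friction and masses are not known exactly. Their poses are not given: they have to be found in the camera images.
- case: dark wooden flatware case, fixed to the bench, 240 (along its x) x 300 (along its y) x 90 mm high. Origin at the centre of its underside, on the bench; z up, x from the drawer side to the back, y along the drawer front. The drawer comes out of the side that faces -x; keep the 50 mm before it free.
- panel_mid (a point): panel centre at the squares' upper faces, 87 mm above the bench; axes as the case's. 2 x 4 squares: centres at x = -27, +27 and y = -81, -27, +27, +81 mm from here; each 52 x 52 mm, light wood, 2 mm gaps. The dark frame stands 3 mm above the squares. Seven are rigid; one, a different one each time, is the catch.
- catch (a joint): how far the catch square is pressed down, in m: 0 at rest (flush with the others), 0.014 at its stop. A spring resists with 1.5 N at first, 4 N at 5 mm and 8.5 N at the stop, and brings it back up when let go. The drawer is let go at 4 to 5 mm.
- drawer (a joint): how far the drawer has come out, in m: 0 shut and latched, 0.05 fully out. A spring drives it out in about half a second once the catch is pressed; it then stays out.
- drawer_front (a point): centre of the outer face of the drawer's light wood front, 272 mm wide and 58 mm high, without handle; a teaspoon and a fork lie loose inside, out of sight; axes as the case's.
- wine_glass: bystander: clear stemmed wine glass with gilt rim, 90 mm across, 147 mm high, standing on the bench to the case's left (+y side). Origin at the centre of its foot's underside.
- shaker: bystander: glass shaker with grey top, 44 mm across, 90 mm high, standing on the bench to the case's right (-y side). Origin at the centre of its underside.
- egg_cup: bystander: cream egg cup, 49 mm across, 62 mm high, standing on the bench behind the case (+x side). Origin at the centre of its underside.

How it is judged (in metres and radians):
On the way, in this order (a step that is already met when the one before it is completed fails the run):
1. the catch is pressed down with the fingers, more than 3.5 mm (value of joint catch above 0.0035 m and contact force between the fingers and anything else above 0.5 N), for 0.05 s.
2. the drawer has sprung out and the catch has been let go (value of joint drawer above 0.04 m and value of joint catch below 0.0015 m), for 0.2 s.
At the end, for the whole second after the job is handed in: the drawer stands out by more than 40 mm and at rest, the catch is back up within 1.5 mm of flush, and the wine glass, shaker and egg cup stand upright within 25 mm of where they were (all of step 2 and velocity of joint drawer below 0.01 m/s and distance of each of wine_glass, shaker, egg_cup from where it was at the start of the episode below 0.025 m and angle between each of wine_glass, shaker, egg_cup's own z axis and vertical below 0.2 rad); the robot touches nothing.
It fails at once if the wine glass is pushed more than 25 mm from its place, lifted more than 10 mm or tipped (distance of wine_glass from where it was at the start of the episode above 0.025 m or height (world z) of wine_glass above 0.01 m or angle between wine_glass's own z axis and vertical above 0.35 rad).
It fails at once if the shaker is pushed more than 25 mm from its place, lifted more than 10 mm or tipped (distance of shaker from where it was at the start of the episode above 0.025 m or height (world z) of shaker above 0.01 m or angle between shaker's own z axis and vertical above 0.35 rad).
It fails at once if the egg cup is pushed more than 25 mm from its place, lifted more than 10 mm or tipped (distance of egg_cup from where it was at the start of the episode above 0.025 m or height (world z) of egg_cup above 0.01 m or angle between egg_cup's own z axis and vertical above 0.35 rad).
It also fails if it takes over 58 s, if anything falls off the work surface, if the arm or the gripper's body presses on something with over 40 N, if the wrist force passes 120 N, or if a joint passes its speed limit or range.

## Working session

There is one attempt and no reset: what is moved stays moved. The work goes in short steps, each a Python script; the robot and the scene stay as the last script left them, time stands still between calls to the robot, and variables do not carry over. Pictures are saved under pics/ and viewed, about 8 in all and at most 12, crops included, and the job is handed in when it is done.

```bash
mkdir -p pics; python3 - <<'E'
from bench import env
import cv2
for n in("scene","top"):
    f=env.grab_frame(n); cv2.imwrite(f"pics/{n}0.png",f[:,:,::-1])
    c=env.calibration(n); print(n,c)
s=env.state(); print(s["time"],s["tcp_pos"],s["orientation"],s["force"],s["width"])
E
```

```text
scene {'vfov': 54.50839529879321, 'cx': 252.42229907134262, 'cy': 190.95472661344374, 'R': array([[ 0.78711808, -0.61644267,  0.02106089],
       [-0.34852401, -0.47267333, -0.80938924],
       [ 0.50889699,  0.62974468, -0.58689479]]), 't': array([-472.64183301,  264.37977483,  692.54584368])}
top {'vfov': 45.34082583577534, 'cx': 258.76139706758653, 'cy': 190.87941046744137, 'R': array([[-0.02444839, -0.99950931, -0.01958109],
       [-0.99251309,  0.02661254, -0.11920375],
       [ 0.11966636,  0.01652015, -0.99267671]]), 't': array([  33.64955797,  623.48185809, 1223.44718307])}
0.1 [258.71527651 595.65151365 204.68275971] [ 2.62619583e+00  1.72246235e+00 -2.17761168e-03] [-0.23817319 -1.30811104 -1.12524091] 1.0023187503647693
```

View pics/top0.png

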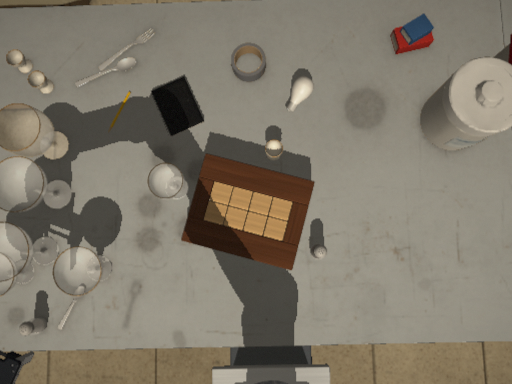

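View pics/scene0.png

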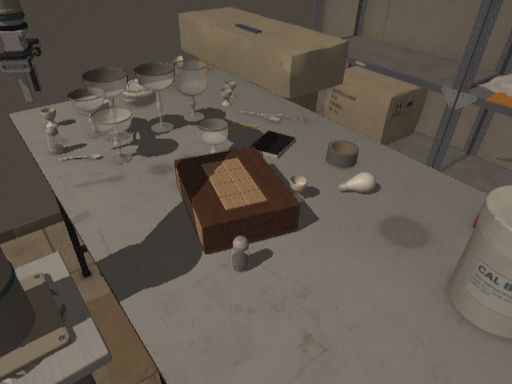

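The top view shows the case with its light panel (corners about (216,182), (292,205), (282,240), (206,217)). The wine glass is at (166,181), the shaker at (320,252) and the egg cup at (274,149). The front faces the robot.

```bash
cat > h.py <<'E'
from bench import env
import numpy as np, cv2
def ray(n,px,z,c=None):
    c=c or env.calibration(n); f=192/np.tan(np.radians(c["vfov"]/2))
    d=c["R"].T@np.array([(px[0]-c["cx"])/f,(px[1]-c["cy"])/f,1]); o=-c["R"].T@c["t"]
    return o+d*(z-o[2])/d[2]
E
python3 - <<'E'
from h import *
f=cv2.imread("pics/top0.png"); roi=f[140:280,170:330]
b,g,r=[roi[:,:,i].astype(float) for i in range(3)]
hsv=cv2.cvtColor(roi,cv2.COLOR_BGR2HSV)
m=((g/(r+1)>0.68)&(b/(r+1)<0.75)&(r>45)).astype(np.uint8)*255
m=cv2.morphologyEx(m,cv2.MORPH_CLOSE,np.ones((5,5)));m=cv2.morphologyEx(m,cv2.MORPH_OPEN,np.ones((5,5)))
cs=max(cv2.findContours(m,0,2)[0],key=cv2.contourArea)
rect=cv2.minAreaRect(cs); bx=cv2.boxPoints(rect)+[170,140]
W=np.array([ray("top",p,87) for p in bx]); print(bx,W.round(1))
print(W.mean(0),[np.linalg.norm(W[i]-W[i-1]) for i in range(4)],[np.degrees(np.arctan2(*(W[i]-W[i-1])[[1,0]])) for i in range(4)])
for n,p,z in(("glass",(166,181),147),("shaker top",(320,252),90),("egg",(274,149),62)): print(n,ray("top",p,z))
v=cv2.resize(roi,None,fx=4,fy=4,interpolation=2)
cv2.polylines(v,[((bx-[170,140])*4+2).astype(int)],True,(0,255,0),1)
cv2.imwrite("pics/roi.png",v)
E
```

```text
[[202.72280121 220.45336914]
 [213.27979279 180.33678818]
 [292.97150421 201.30828857]
 [282.41451263 241.42486572]] [[544.1 165.6  87. ]
 [649.5 136.6  87. ]
 [588.2 -72.2  87. ]
 [484.3 -41.4  87. ]]
[566.52883657  47.13966073  87.        ] [np.float64(215.45276799097792), np.float64(109.38651710777029), np.float64(217.61807919495547), np.float64(108.41239204557336)] [np.float64(73.8946583369071), np.float64(-15.409088687503372), np.float64(-106.36053400638333), np.float64(163.45392295192116)]
glass [642.2933099  248.98154429 147.        ]
shaker top [ 454.76680376 -137.33956718   90.        ]
egg [734.70510003 -26.95945837  62.        ]
```

View pics/roi.png

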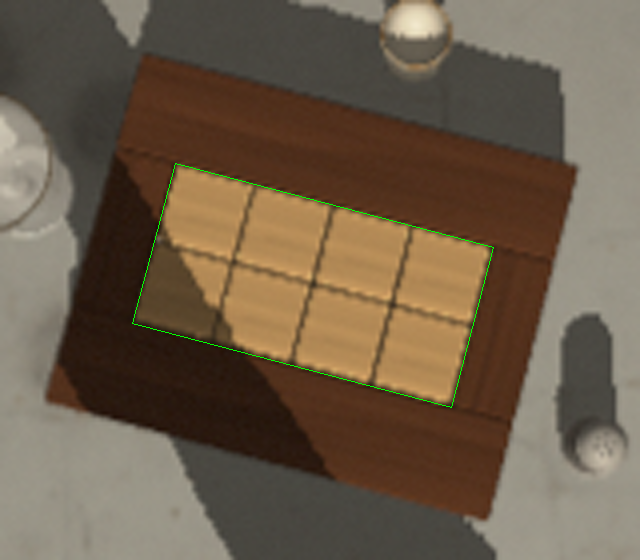

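The fitted panel has its centre at (566.5, 47) and its y axis at about 74°. Next I shut the fingers, rise, cross above the glasses and feel the first square.

```bash
cat >> h.py <<'E'
from scipy.spatial.transform import Rotation as Ro
C=np.array([566.5,47.1]); A=np.radians(-15.9); ex=np.array([np.cos(A),np.sin(A)]); ey=np.array([-np.sin(A),np.cos(A)])
ROT=Ro.from_matrix(np.array([[ey[0],ex[0],0],[ey[1],ex[1],0],[0,0,-1]]).astype(float)).as_rotvec()
def P(x,y,z): return [*(C+x*ex+y*ey),z]
def fz(n=4):
    v=[]
    for _ in range(n): env.hold(0.02); v.append(env.state()["force"][2])
    return np.mean(v)
def press(x,y,zmin=72,rate=60):
    env.move_l(P(x,y,100),rate=150); b=fz(); tr=[]
    z=92
    while z>zmin:
        z-=2; env.move_l(P(x,y,z),rate=rate); s=env.state(); f=fz(2)-b; tr.append((z,round(float(s["tcp_pos"][2]),1),round(float(f),1)))
        if abs(f)>14: break
    print((x,y),round(b,2),tr,env.state()["time"]); return tr
E
python3 - <<'E'
from h import *
print(ROT, env.ik(P(27,81,100),ROT))
env.clamp(10); p=env.state()["tcp_pos"]; env.move_l([p[0],p[1],310],rate=250)
print(env.state()["time"])
try: env.move_l(P(27,81,310),ROT,rate=300)
except env.MotionError as e: print(e); env.move_ptp(P(27,81,310),ROT)
print(env.state()["time"],env.state()["tcp_pos"])
env.move_l(P(27,81,110),rate=200)
t=press(27,81,zmin=78)
env.move_l(P(27,81,100),rate=100); print(env.state()["time"])
cv2.imwrite("pics/s1.png",env.grab_frame("scene")[60:320,100:400,::-1])
E
```

```text
[2.50733659 1.89284644 0.        ] [-0.23712099  0.71680503  0.00532818  1.68418904 -0.00518793  0.74061232
  1.06401396]
2.0833
4.225 [614.04344802 119.0122956  310.04305425]
(27, 81) -0.12 [(90, 89.4, -0.1), (88, 87.9, 0.2), (86, 87.3, 8.9), (84, 87.2, 20.3)] 6.8917
7.2
```

A rigid square is clear: contact at 87.3 mm and 20 N for 3 mm of overtravel. I'll feel the rest in turn.

```bash
python3 - <<'E'
from h import *
for x,y in[(27,27),(27,-27),(27,-81),(-27,-81),(-27,-27),(-27,27),(-27,81)]:
    t=press(x,y,zmin=78)
    if t[-1][1]<82:
        env.move_l(P(x,y,77),rate=40); env.hold(0.3); print("FOUND",env.state()["tcp_pos"],env.state()["force"])
        env.move_l(P(x,y,115),rate=100); env.hold(0.6); break
    env.move_l(P(x,y,100),rate=100)
print(env.state()["time"])
env.move_l(P(x,y,280),rate=200)
s=env.grab_frame("scene")
p=env.state()["tcp_pos"]
env.move_l([430,250,330],rate=250); print(env.state()["time"])
a=env.grab_frame("scene");b=env.grab_frame("top")
cv2.imwrite("pics/end.png",np.hstack([a[80:300,100:400],b[100:320,130:430]])[:,:,::-1])
E
```

```text
(27, 27) -0.07 [(90, 89.2, -0.3), (88, 88.0, 0.1), (86, 87.3, 8.3), (84, 87.2, 21.8)] 9.025
(27, -27) -0.09 [(90, 89.3, 0.1), (88, 88.0, 0.1), (86, 87.3, 8.7), (84, 87.2, 23.3)] 11.1083
(27, -81) 0.46 [(90, 89.3, -0.1), (88, 88.0, -0.3), (86, 87.3, 8.8), (84, 87.1, 23.2)] 13.1917
(-27, -81) -0.24 [(90, 89.3, 0.9), (88, 87.9, -0.2), (86, 87.2, 10.9), (84, 87.1, 29.6)] 15.275
(-27, -27) 0.13 [(90, 89.4, 0.1), (88, 88.0, 0.1), (86, 87.3, 10.3), (84, 87.1, 27.4)] 17.3583
(-27, 27) -0.42 [(90, 89.4, 0.6), (88, 88.0, 0.7), (86, 86.1, 0.8), (84, 84.0, 2.3), (82, 82.0, 4.4), (80, 80.0, 5.0), (78, 78.1, 5.3)] 20.2917
FOUND [548.11997298  80.51240663  77.27707364] [0.22436786 0.90881296 6.47724727]
21.975
24.0
```

View pics/end.png

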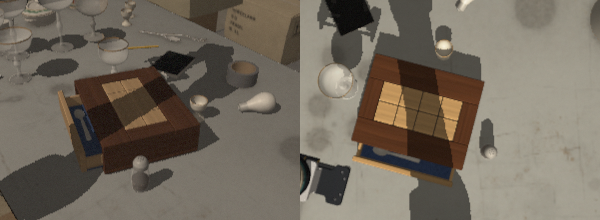

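The drawer stands well out in both views (right half: front edge from (355,152) to (450,183), with the spoon visible inside). The panel looks flush, and the glass, shaker and egg cup stand in their places. The arm is clear.

```bash
python3 - <<'E'
from h import *
print(env.state()["force"],env.state()["time"]); env.close_job()
E
```

```text
[-0.4205815  -0.18337106 -0.17286411] 24.1
the job is handed in; nothing more can be done
```

The drawer is open and the job is handed in, at about 24 s of the 58 s allowed. I felt over the squares with the shut fingers. Six were rigid, with contact at about 87.3 mm and 20–30 N. The seventh I tried, at panel (-27, +27), gave, so I left the eighth unpressed.

- **Catch:** I pressed it to about 10 mm, where it resisted with about 6 N, then let go. In the last pictures the panel looks flush.
- **Drawer:** it stands out by roughly 48 mm, estimated by eye from the top view rather than measured.
- **Bystanders:** by eye, the wine glass, shaker and egg cup stand upright where they were.
- **Arm:** it was drawn back clear, with a force reading within sensor noise at hand-in.

No check failed or disagreed.

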